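# Clamp a sample block with the recessed knob

### The job

Set the aluminium sample block flat on the bed of the bench clamp, lengthwise between the sliding jaw and the fixed stop, and let go of it. Then reach into the round well of the clamp's head and turn the knob there clockwise until the jaw holds the block firmly against the stop's pad: stop as soon as the knob goes noticeably stiffer, because overtightening harms the block. Move the jaw with the knob only, do not force the gripper against the head, and leave the other things alone.

Things in the scene. Friction and masses are not known exactly. Their poses are not given: they have to be found in the camera images.
- clamp_base: Bench clamp, fixed: grey plate 110 (x) x 235 (y) x 18 mm high. Origin at bench height, mid-width, 100 mm from its +y end, 135 mm from its -y end. Its top, 18 mm up, is the bed. Along +y come: head (centre y = -85 mm), sliding jaw, space for the block, fixed stop, all on the centre line x = 0. z up. Place and yaw vary.
- head: White housing fixed on the plate, 110 (x) x 100 (y) x 44 mm high, with a round well 80 mm across through its middle, open on top; the well's floor is the plate's top. Origin at the well's centre on that floor (18 mm above the bench); rim 44 mm above it. Axes as the plate's. Do not press it with more than 20 N.
- knob_grip (a point): Point on the knob's vertical axis, 22 mm above the well's floor (40 mm above the bench). Black knob: flange 38 mm across, 5 mm high, and on it an upright bar 40 mm long (this point's x axis), 12 mm thick (y), 5 to 33 mm above the floor, so its top is 11 mm below the rim; 34 mm are free between each flat side and the well's wall. At the start the bar lies along the plate's y axis.
- knob: The same knob; origin on its axis at the well's floor. Turns up to 1.8 rad clockwise from above, moving the jaw 10 mm per rad to the stop; 0.08 N m friction lets it stay where left. Once the block is gripped (after 0.7 to 1.5 rad, as the stop's pad stands) the torque grows by 0.01 N m per newton of clamping; about 12 N is a good clamp, over 25 N harms the block; on release it eases back to 8 N.
- jaw: Sliding jaw, aluminium plate 46 mm wide (x), 12 mm thick and 30 mm high with a rubber face, on a stiff spring (10 N/mm: 0.1 rad of the knob adds 10 N). Origin at the bottom middle of its face, on the bed; the face looks along +y, to the stop. Driven by the knob; at the start fully back, its face 17 mm on the -y side of the plate's origin.
- stop: Fixed stop, aluminium bar 50 mm wide (x), 12 mm thick, 29 mm high. Origin at the bottom middle of its face, on the bed; the face looks along -y, to the jaw. Bolted 78 to 79.5 mm on the +y side of the plate's origin. A rubber pad 44 mm wide on a set screw stands out of the face by 2 to 8 mm, differently each time and not measured: feel for it. Room from jaw to pad: 87 to 94.5 mm at the start.
- block_mid (a point): Centre of the loose sample block, body block: aluminium, 50 (x) x 80 (y) x 40 mm (z), 0.25 to 0.5 kg, with two rows of four blind holes of 11.5 mm in its top; the point is half-way up, 20 mm above its underside. Take it across its 50 mm width. Its 80 mm length goes between jaw and stop; either end may face the stop.
- block: The same sample block; origin at the centre of its underside.
- petri: Bystander: round closed dish, 90 mm across, 12 mm high; origin under it. Must stay.
- tipbox_grey: Bystander: closed grey tip box, 89 x 120 x 65 mm; origin under it. Must stay.
- lab_timer: Bystander: upright lab timer, 24 x 70 x 66 mm; origin under it. Must stay.
- bottle_amber: Bystander: brown glass bottle with a black cap, 72 mm across, 172 mm high; origin under it. Must stay.
There are look-alikes about, which are no part of the job. Several things look just like the block: the one meant starts farthest to the robot's left.

How it is judged:
By the outcome, as a careful person would: the job done as asked, in the order asked, and still so for the second after the job is handed in, with the robot touching nothing.
It also fails if it takes over 64 s, if anything falls off the work surface, if the arm or the gripper's body presses on something with over 40 N, if the wrist force passes 120 N, or if a joint passes its speed limit or range.

### The arm

A 7-joint arm with a two-finger parallel gripper is mounted at the origin on a cart in front of the work surface, level with it; the furniture and walls round the work are solid. World frame = base frame: x ahead of the robot, y to its left, z up, the work surface at z = 0. Lengths are in m, angles in degrees, forces in N, time in s.
With the tool pointing down it reaches from about 0.4 to 0.875 m from the base axis. Payload 4.4 kg.
Tool frame: the origin (TCP) lies at the very end of the fingers, on their centre line; the grasp point (between the pads) lies 19 mm behind it; z points along the fingers, y is the direction in which the jaws open and shut (so a half turn about z gives the same grasp; the last joint's range is limited). The gripper opens to 85 mm and grips with 20 to 120 N. Pads are 22 mm wide; open, the fingers measure 114 mm over their backs; the gripper's body (76 mm by 85 mm) begins 54 mm behind the grasp point. The pads swing forward as they close: fully open they stand 13 mm farther back than shut.
Start: joints at [70.772, 36.005, 2.206, 86.941, -1.547, 57.084, -1.146], TCP at [0.173, -0.626, 0.231] pointing down, gripper open.
Joint ranges: [-175.42, 175.42], [-21.48, 121.26], [-71.46, 75.88], [10.55, 141.38], [-63.04, 243.04], [13.31, 113.54], [-168.57, 168.57]. Speed limits (degrees/s): [147.25, 147.25, 180, 180, 180, 180, 180].

### API

Orientations are given as a 3x3 rotation matrix whose columns are the frame's x, y, z axes.
In Python, from cell import state, camera, camera_info, finish_job gives the robot as it stands.
- The arm moves only by the tool jog_arm, never from a script. Its argument "series" is a list of rows, each an object with "grip": the opening in per cent of the stroke, from 0 (shut) to 100 (fully open); "xyz": the shift along the tool's x, y, z in mm, a list of three; "yaw": the turn about the tool's z in units of 5 degrees (1.0 is 5 degrees). In form: [{"grip": grip, "xyz": [dx, dy, dz], "yaw": yaw}, ...]. A call has 1 to 12 rows; each row is the pose to reach, as a shift and turn from the pose measured when the call began, along the tool's axes at that moment; what a row does not reach only later rows make up. A row lasts 1/12 s, in which the tool goes at most 41.7 mm and 7.16 degrees, less where a joint would pass 70% of its speed; a pose out of reach is approached as far as the arm can. A call with a gripper value outside its range is refused whole. The fingers move at their own pace and stop on an object; the grip force is fixed at half the most. Time passes only in rows, so rows that repeat a pose let the fingers close. It gives the time, the measured TCP pose, the force and the opening at its end, in the units of the state.
- state(): the state, without advancing time (a new reading comes with each control period).
- camera(name): name is "scene" or "top"; returns (picture, depth): 384x512x3 uint8, red, green, blue; 384x512 float32, m along the optical axis (not along the pixel's ray), 0 where there is no reading.
- camera_info(name): a dict with "mtx" (3x3 intrinsics, pixels), "distortion" ([k1, k2, p1, p2, k3] as OpenCV has them; the pictures are not rectified), "R" (3x3) and "t" (3): a world point X has camera coordinates R X + t. Camera axes: x right, y down, z forward; pixel columns grow to the right and rows downward; lengths in m; the calibration is good to about 2 mm. A picture is of the moment at which its call begins. camera_info takes no time and is no camera call.
- finish_job(): hands the job in, once; it reports no verdict.
The state is a dict: "time_s": time; "joint_pos": joint angles; "joint_vel": joint speeds; "joint_efforts": joint torques, N m; "position": TCP position; "ee_rot": TCP orientation; "ft_force": force on the tool from outside, world axes, zero at the start; "wrist_torque": the same for the moment, N m; "grip_width": finger opening in m.
Only numpy, scipy, OpenCV 4.12 (cv2) and the standard library are available. Lean on these libraries where they do the work, as an engineer would, in place of code of your own. Each camera call takes 0.05 s, during which the arm holds its last target. There are 200 camera calls.

## Working session

There is one attempt and no reset: what is moved stays moved. The work goes in short steps, Python scripts to look and compute and a tool call to move; the robot and the scene stay as the last step left them, time stands still between calls to the robot, and variables do not carry over. Pictures are saved under pics/ and viewed, about 8 in all and at most 12, crops included, and the job is handed in when it is done.

Besides the shell and the picture viewer there is one more tool, called after "Call:" in YAML: its name, and indented under it one key for each argument. jog_arm: Moves the arm, as the interface text tells. Its arguments: {"type":"object","properties":{"series":{"type":"array","items":{"type":"object","properties":{"grip":{"type":"number"},"xyz":{"type":"array","items":{"type":"number"}},"yaw":{"type":"number"}}}}},"required":["series"]}

```bash
mkdir -p pics; ls
cat > h.py <<'E'
import numpy as np, cv2
from cell import *
def shot(n):
    im,d=camera(n); np.savez(f'/tmp/{n}.npz',im=im,d=d); return im,d
def load(n):
    z=np.load(f'/tmp/{n}.npz'); return z['im'],z['d']
def world(n,uv,depth):
    c=camera_info(n);uv=np.array(uv,float).reshape(-1,1,2)
    p=cv2.undistortPoints(uv,np.array(c['mtx']),np.array(c['distortion'])).reshape(-1,2)
    X=np.c_[p,np.ones(len(p))]*np.array(depth).reshape(-1,1)
    return (X-np.array(c['t']))@np.array(c['R'])
def atz(n,uv,z):
    "intersect pixel rays with plane z"
    a=world(n,uv,np.full(len(uv),.1));b=world(n,uv,np.full(len(uv),1.))
    return a+(b-a)*((z-a[:,2])/(b[:,2]-a[:,2]))[:,None]
def proj(n,X):
    c=camera_info(n);R=np.array(c['R'])
    return cv2.projectPoints(np.array(X,float),cv2.Rodrigues(R)[0],np.array(c['t'],float),np.array(c['mtx']),np.array(c['distortion']))[0].reshape(-1,2)
def cloud(n,d):
    h,w=d.shape;u,v=np.meshgrid(np.arange(w),np.arange(h))
    return world(n,np.stack([u,v],-1).reshape(-1,2),d.ravel()).reshape(h,w,3)
def save(im,name): cv2.imwrite(f'pics/{name}.png',im[:,:,::-1])
E
python3 - <<'E'
from h import *
a,_=shot('scene');b,_=shot('top')
save(a,'s0');save(b,'t0')
s=state();print(s['time_s'],s['position'],np.round(s['ee_rot'],3),s['ft_force'],s['grip_width'])
for n in('scene','top'):
    c=camera_info(n);print(n,-np.array(c['R']).T@c['t'],np.round(c['R'],2).tolist())
E
```

```text
pics
0.1 [ 0.17313385 -0.62593246  0.23048777] [[ 0.964  0.267 -0.   ]
 [ 0.267 -0.964  0.002]
 [-0.    -0.002 -1.   ]] [ 0.18688191 -0.68481869  0.5995303 ] 0.08567640308346919
scene [-0.03925081  0.63943125  0.70974531] [[-0.84, -0.54, 0.01], [-0.28, 0.43, -0.86], [0.46, -0.73, -0.51]]
top [ 0.42195928 -0.24006244  1.4431535 ] [[-0.01, -1.0, -0.02], [-1.0, 0.01, -0.08], [0.08, 0.02, -1.0]]
```

View pics/t0.png

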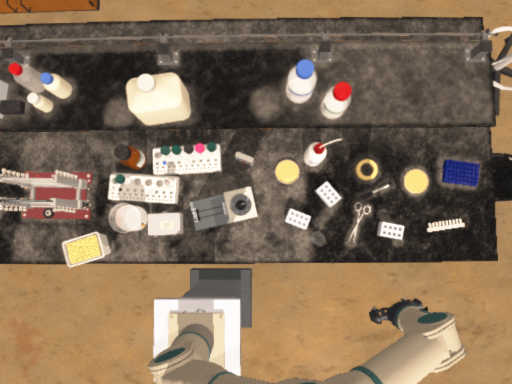

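View pics/s0.png

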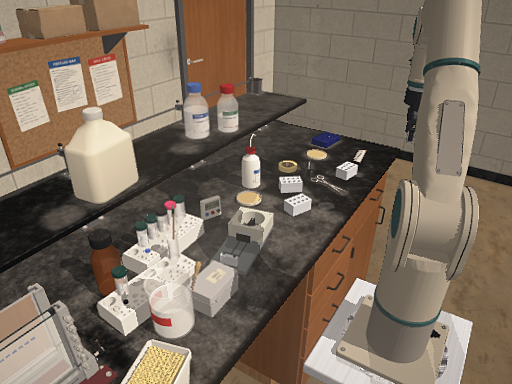

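The top picture shows three block look-alikes with eight holes, at (298,217), (328,193) and (391,230). Image left is the robot's left (+y), so (298,217) fits. The clamp runs from its head at (240,204) to its stop near (195,213). I'll enlarge that area to confirm.

Run:
```python
from h import *
im,d=load('top')
x0,y0,x1,y1=182,158,350,250
save(cv2.resize(im[y0:y1,x0:x1],None,fx=4.7,fy=4.7,interpolation=cv2.INTER_CUBIC),'t1')
P=cloud('top',d)
for uv in [(298,217),(328,193),(391,230),(240,203),(195,213),(225,197),(250,212),(287,172),(165,223),(245,158)]:
    print(uv,np.round(P[uv[1],uv[0]],3))
# segment blocks by height 
for c in [(298,217),(328,193),(391,230)]:
    w=P[c[1]-18:c[1]+18,c[0]-18:c[0]+18]; m=(w[...,2]>.03)&(w[...,2]<.05)
    xy=w[m][:,:2].astype(np.float32); r=cv2.minAreaRect(xy*1000); print(c,m.sum(),r,np.median(w[m][:,2]))
```

```text
(298, 217) [ 0.449 -0.376  0.044]
(328, 193) [ 0.535 -0.486  0.041]
(391, 230) [ 0.399 -0.711  0.041]
(240, 203) [ 0.501 -0.167  0.05 ]
(195, 213) [ 0.466 -0.004  0.051]
(225, 197) [ 0.522 -0.114  0.059]
(250, 212) [ 0.467 -0.203  0.067]
(287, 172) [ 0.618 -0.341  0.007]
(165, 223) [0.43  0.103 0.058]
(245, 158) [ 0.662 -0.186  0.066]
(298, 217) 242 ((444.0272216796875, -375.8207702636719), (79.98599243164062, 49.73726272583008), 67.63065338134766) 0.03924823821192468
(328, 193) 253 ((533.2874755859375, -489.04058837890625), (80.06996154785156, 51.172576904296875), 40.065982818603516) 0.03944634506776402
(391, 230) 271 ((398.1209411621094, -712.973388671875), (82.79580688476562, 49.97255325317383), 78.75084686279297) 0.038882072566852104
```

View pics/t1.png

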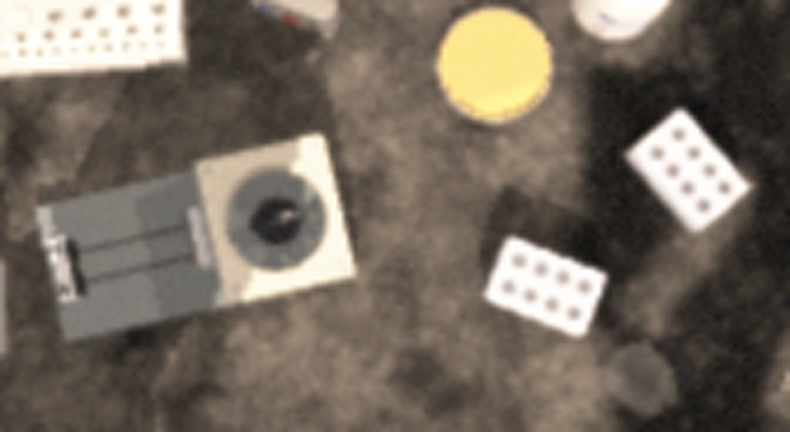

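The crop confirms it: the leftmost of the three eight-hole blocks is at crop (545,287), which is full-picture (298,218) and 80x50 mm by depth at 40 mm height. The bar lies in the well at crop (275,220). Next I'll fit the clamp.

Run:
```python
from h import *
im,d=load('top');P=cloud('top',d)
W=P[180:240,182:265].reshape(-1,3)
def rect(m,n):
    xy=W[m][:,:2].astype(np.float32)*1000;print(n,m.sum(),cv2.minAreaRect(xy),xy.mean(0),W[m][:,2].mean())
z=W[:,2]; rect((z>.057)&(z<.068),'head')
inx=(W[:,1]>-.14)
rect((z>.012)&(z<.068),'all')
rect((z>.04)&(z<.055)&(W[:,1]>-.06),'stop')
rect((z>.04)&(z<.055)&inx&(W[:,1]<-.06),'jaw')
rect((z>.045)&(z<.056)&(W[:,1]<-.15),'bar')
# pixel based
def c(p): return [(182+(x+.5)/4.7-.5,158+(y+.5)/4.7-.5) for x,y in p]
h=atz('top',c([(197,160),(322,135),(355,275),(217,307)]),.062)*1000;print(np.round(h),h.mean(0))
p=atz('top',c([(39,206),(69,340)]),.018)*1000;print(np.round(p))
b=atz('top',c([(510,236),(607,271),(583,337),(485,298)]),.04)*1000;print(np.round(b),b.mean(0))
save(cv2.resize(im[185:225,182:262],None,fx=10,fy=10,interpolation=cv2.INTER_CUBIC),'t2')
```

```text
head 437 ((497.1337890625, -167.97479248046875), (110.15852355957031, 99.65579223632812), 12.58139705657959) [ 496.95932 -168.3428 ] 0.06142016647863204
all 1870 ((476.8402099609375, -78.72955322265625), (110.2071304321289, 283.154296875), 12.741997718811035) [ 482.0978  -103.51559] 0.031435727052945214
stop 63 ((460.3020324707031, -5.836392402648926), (48.335243225097656, 17.329988479614258), 13.198280334472656) [460.1448   -5.77472] 0.0463494028733986
jaw 48 ((487.7564697265625, -116.19947052001953), (38.146331787109375, 73.06642150878906), 86.41111755371094) [ 484.30115 -110.53265] 0.04760680460186576
bar 44 ((491.7259521484375, -185.52249145507812), (104.27649688720703, 60.341739654541016), 28.014705657958984) [ 497.14816 -174.02031] 0.05132053394660156
[[ 541. -108.   62.]
 [ 560. -204.   62.]
 [ 453. -229.   62.]
 [ 429. -124.   62.]] [ 495.54688218 -166.19713782   62.        ]
[[510.  21.  18.]
 [404.  -4.  18.]]
[[ 482. -348.   40.]
 [ 455. -423.   40.]
 [ 404. -403.   40.]
 [ 435. -328.   40.]] [ 443.86484854 -375.56926996   40.        ]
```

View pics/t2.png

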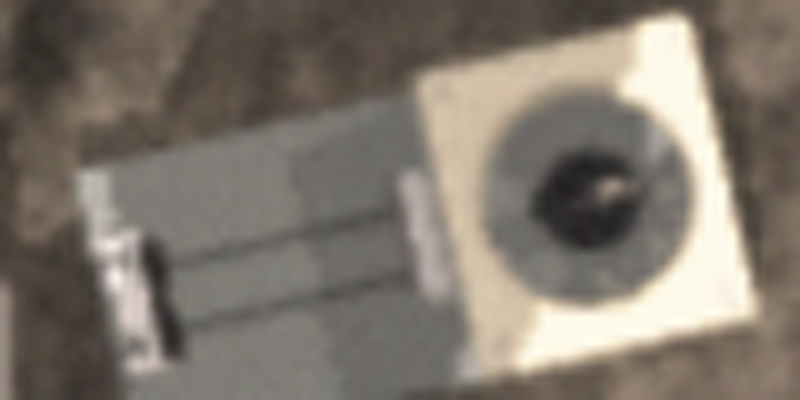

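The clamp's head centre is about (497,-168) mm with yaw 12.7°. That puts the plate origin near (478,-85) mm, and the predicted stop position agrees to about 3 mm. I'll move above the block.

Call:
jog_arm:
  series:
    - {"grip":100,"xyz":[33,-17,0],"yaw":-1}
    - {"grip":100,"xyz":[66,-34,10],"yaw":-2}
    - {"grip":100,"xyz":[99,-51,20],"yaw":-3}
    - {"grip":100,"xyz":[132,-68,30],"yaw":-4}
    - {"grip":100,"xyz":[165,-85,40],"yaw":-5}
    - {"grip":100,"xyz":[198,-102,50],"yaw":-6}
    - {"grip":100,"xyz":[231,-119,65],"yaw":-7}
    - {"grip":100,"xyz":[264,-136,80],"yaw":-8.5}
    - {"grip":100,"xyz":[297,-153,95],"yaw":-9.5}
    - {"grip":100,"xyz":[328,-168.5,110],"yaw":-10.4}
    - {"grip":100,"xyz":[328,-168.5,110],"yaw":-10.4}
    - {"grip":100,"xyz":[328,-168.5,110],"yaw":-10.4}

```text
time_s: 1.1
position: [0.4457, -0.3729, 0.1195]
ee_rot: [[0.379, 0.925, -0.002], [0.925, -0.379, 0.005], [0.004, -0.003, -1.0]]
ft_force: [0.1, 0.4, -0.1]
grip_width: 0.0856
```

```bash
cat >> h.py <<'E'
def goto(x,y,z,ydeg):
    "print tool-frame shift (mm) and yaw units to TCP x,y,z (mm), tool y-axis at ydeg in world"
    s=state();R=np.array(s['ee_rot']);p=np.array(s['position'])*1000
    a=np.degrees(np.arctan2(R[1,1],R[0,1]))
    print('t',s['time_s'],'pos',p.round(1),'ydeg',a.round(2),'w',round(s['grip_width'],4),'j7',s['joint_pos'][6],'F',np.round(s['ft_force'],1),'T',np.round(s['wrist_torque'],3),'Rz',R[:,2].round(3))
    print('shift',(R.T@(np.array([x,y,z])-p)).round(1),'yaw',round(-((ydeg-a+180)%360-180)/5,2))
E
python3 - <<'E'
from h import *
goto(444,-376,5,-22.2)
im,d=shot('scene')
uv=proj('scene',[[.444,-.376,.04]])[0].astype(int);print(uv)
save(cv2.resize(im[uv[1]-60:uv[1]+40,uv[0]-70:uv[0]+70],None,fx=5,fy=5,interpolation=cv2.INTER_CUBIC),'s1')
E
```

```text
t 1.1 pos [ 445.7 -372.9  119.5] ydeg -22.26 w 0.0856 j7 5.214636607553997 F [ 0.1  0.4 -0.1] T [-0.014 -0.004  0.047] Rz [-0.002  0.005 -1.   ]
shift [-3.900e+00 -1.000e-01  1.145e+02] yaw -0.01
[297 199]
```

View pics/s1.png

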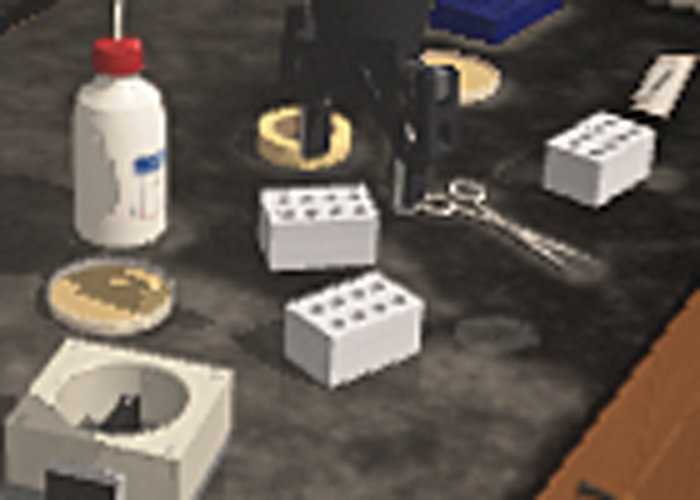

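The scene view shows the gripper above the right block, at crop (355,330). The fingers straddle it and miss the second block at crop (320,225). I'll descend and grip.

Call:
jog_arm:
  series:
    - {"grip":100,"xyz":[-4,0,25],"yaw":0}
    - {"grip":100,"xyz":[-4,0,50],"yaw":0}
    - {"grip":100,"xyz":[-4,0,75],"yaw":0}
    - {"grip":100,"xyz":[-4,0,95],"yaw":0}
    - {"grip":100,"xyz":[-4,0,108],"yaw":0}
    - {"grip":100,"xyz":[-4,0,113],"yaw":0}
    - {"grip":100,"xyz":[-4,0,113],"yaw":0}
    - {"grip":100,"xyz":[-4,0,113],"yaw":0}

```text
time_s: 1.82
position: [0.4426, -0.3796, 0.0078]
ee_rot: [[0.383, 0.924, -0.001], [0.924, -0.383, 0.001], [0.001, -0.002, -1.0]]
ft_force: [0.1, 0.5, -0.4]
grip_width: 0.0855
```

Call:
jog_arm:
  series:
    - {"grip":70,"xyz":[0,0,0],"yaw":0}
    - {"grip":60,"xyz":[0,0,0],"yaw":0}
    - {"grip":50,"xyz":[0,0,0],"yaw":0}
    - {"grip":40,"xyz":[0,0,0],"yaw":0}
    - {"grip":30,"xyz":[0,0,0],"yaw":0}
    - {"grip":30,"xyz":[0,0,0],"yaw":0}
    - {"grip":30,"xyz":[0,0,0],"yaw":0}
    - {"grip":30,"xyz":[0,0,0],"yaw":0}

```text
time_s: 2.48
position: [0.4428, -0.3801, 0.0091]
ee_rot: [[0.383, 0.924, -0.0], [0.924, -0.383, 0.0], [0.0, -0.001, -1.0]]
ft_force: [-0.9, 0.5, 5.7]
grip_width: 0.0491
```

Call:
jog_arm:
  series:
    - {"grip":30,"xyz":[0,0,-20],"yaw":0}
    - {"grip":30,"xyz":[0,0,-45],"yaw":0}
    - {"grip":30,"xyz":[0,0,-70],"yaw":0}
    - {"grip":30,"xyz":[0,0,-95],"yaw":0}
    - {"grip":30,"xyz":[0,0,-115],"yaw":0}
    - {"grip":30,"xyz":[0,0,-125],"yaw":0}
    - {"grip":30,"xyz":[0,0,-125],"yaw":0}

```text
time_s: 3.07
position: [0.4439, -0.3809, 0.1361]
ee_rot: [[0.383, 0.924, 0.003], [0.924, -0.383, -0.002], [-0.001, 0.003, -1.0]]
ft_force: [0.5, -0.4, -5.3]
grip_width: 0.0493
```

Run:
```python
from h import *
goto(472.5,-59.2,129,12.7)
```

```text
t 3.0667 pos [ 443.9 -380.9  136.1] ydeg -22.54 w 0.0493 j7 5.74237010930821 F [ 0.5 -0.4 -5.3] T [-0.086 -0.035  0.005] Rz [ 0.003 -0.002 -1.   ]
shift [308.1 -96.9   6.5] yaw -7.05
```

Call:
jog_arm:
  series:
    - {"grip":30,"xyz":[25,-8,0],"yaw":-0.5}
    - {"grip":30,"xyz":[55,-17,0],"yaw":-1}
    - {"grip":30,"xyz":[85,-26,0],"yaw":-1.8}
    - {"grip":30,"xyz":[115,-36,0],"yaw":-2.6}
    - {"grip":30,"xyz":[145,-46,0],"yaw":-3.4}
    - {"grip":30,"xyz":[175,-55,0],"yaw":-4.2}
    - {"grip":30,"xyz":[205,-65,0],"yaw":-5}
    - {"grip":30,"xyz":[235,-75,0],"yaw":-5.8}
    - {"grip":30,"xyz":[265,-85,0],"yaw":-6.5}
    - {"grip":30,"xyz":[290,-93,0],"yaw":-7}
    - {"grip":30,"xyz":[304.5,-95,0],"yaw":-7.05}
    - {"grip":30,"xyz":[304.5,-95,0],"yaw":-7.05}

```text
time_s: 4.07
position: [0.4729, -0.0583, 0.1345]
ee_rot: [[-0.227, 0.974, 0.002], [0.974, 0.227, 0.001], [0.001, 0.002, -1.0]]
ft_force: [0.6, 1.0, -4.9]
grip_width: 0.049
```

Call:
jog_arm:
  series:
    - {"grip":30,"xyz":[0,0,20],"yaw":0}
    - {"grip":30,"xyz":[0,0,35],"yaw":0}
    - {"grip":30,"xyz":[0,0,45],"yaw":0}
    - {"grip":30,"xyz":[0,0,50],"yaw":0}
    - {"grip":30,"xyz":[0,0,50],"yaw":0}
    - {"grip":30,"xyz":[0,0,50],"yaw":0}

```text
time_s: 4.57
position: [0.4726, -0.0586, 0.084]
ee_rot: [[-0.226, 0.974, 0.001], [0.974, 0.226, 0.001], [0.001, 0.001, -1.0]]
ft_force: [-0.3, -0.4, -4.2]
grip_width: 0.0489
```

Run:
```python
from h import *
goto(473.5,-63.6,29,12.7)
im,d=shot('scene')
uv=proj('scene',[[.473,-.06,.05]])[0].astype(int);print(uv)
x0,y0=uv[0]-70,uv[1]-80
save(cv2.resize(im[y0:y0+120,x0:x0+130],None,fx=5,fy=5,interpolation=cv2.INTER_CUBIC),'s2')
im,d=shot('top');save(cv2.resize(im[170:240,170:270],None,fx=7,fy=7,interpolation=cv2.INTER_CUBIC),'t3')
print(x0,y0)
```

```text
t 4.5667 pos [472.6 -58.6  84. ] ydeg 13.08 w 0.0489 j7 -4.334560911130483 F [-0.3 -0.4 -4.2] T [-0.023 -0.011 -0.02 ] Rz [ 0.001  0.001 -1.   ]
shift [-5.1 -0.3 55. ] yaw 0.08
[236 241]
166 161
```

View pics/s2.png

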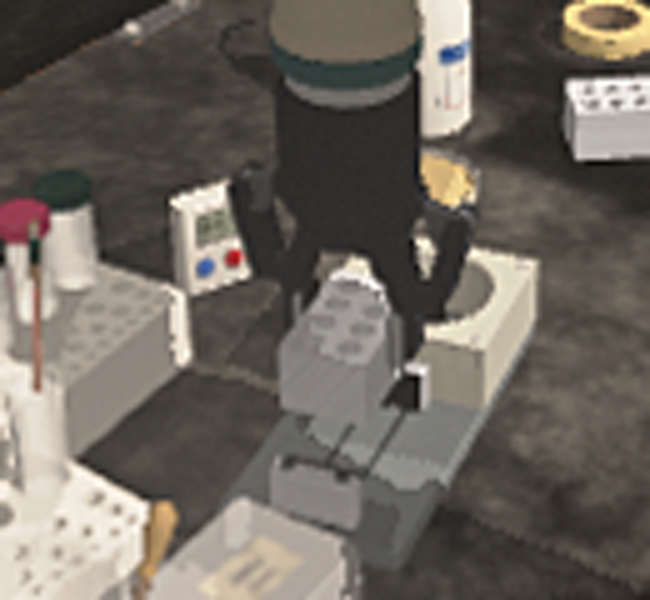

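The scene view shows the block gripped level between the fingers, with its front face at crop (325,385). It is above the bed, with the stop at (315,490) and the jaw at (415,385). I'll get its end face from depth.

Run:
```python
from h import *
th=np.radians(12.7);ex=np.array([np.cos(th),np.sin(th)]);ey=np.array([-np.sin(th),np.cos(th)])
o=np.array([.4783,-.0851])
for n in('scene','top'):
    im,d=load(n);P=cloud(n,d).reshape(-1,3);P=P[d.ravel()>0]
    q=np.c_[(P[:,:2]-o)@ex,(P[:,:2]-o)@ey,P[:,2]]*1000
    def rep(t,m,ax):
        v=q[m];print(n,t,m.sum(),'p2,50,98',np.percentile(v,[2,50,98],axis=0).round(1).tolist() if len(v) else 0)
    b=(abs(q[:,0])<22)&(q[:,1]>50)&(q[:,1]<110)
    rep('blockend',(abs(q[:,0])<22)&(q[:,1]>15)&(q[:,1]<78)&(q[:,2]>80)&(q[:,2]<108),1)
    rep('blocktop',(abs(q[:,0])<32)&(q[:,1]>40)&(q[:,1]<80)&(q[:,2]>111)&(q[:,2]<122),1)
    rep('stoptop',(abs(q[:,0])<32)&(q[:,1]>65)&(q[:,1]<100)&(q[:,2]>43)&(q[:,2]<50),1)
    rep('stopback',(abs(q[:,0])<22)&(q[:,1]>80)&(q[:,1]<100)&(q[:,2]>25)&(q[:,2]<42),1)
    rep('jawside',(abs(q[:,0])<32)&(q[:,1]<-5)&(q[:,1]>-33)&(q[:,2]>25)&(q[:,2]<49),1)
    rep('headtop',(abs(q[:,0])<70)&(q[:,1]<-30)&(q[:,1]>-140)&(q[:,2]>58)&(q[:,2]<66),1)
```

```text
scene blockend 145 p2,50,98 [[-20.8, 17.2, 80.8], [-0.2, 71.9, 95.5], [20.1, 74.4, 107.7]]
scene blocktop 134 p2,50,98 [[-25.3, 40.5, 111.2], [-1.0, 57.7, 114.6], [24.6, 73.7, 116.8]]
scene stoptop 75 p2,50,98 [[-25.2, 74.1, 43.3], [-0.6, 87.2, 45.8], [22.2, 93.2, 49.3]]
scene stopback 71 p2,50,98 [[-21.4, 88.9, 25.8], [-0.5, 91.1, 34.2], [20.9, 94.7, 41.2]]
scene jawside 61 p2,50,98 [[-29.4, -32.7, 25.8], [-17.5, -18.6, 36.4], [-3.5, -13.6, 48.7]]
scene headtop 209 p2,50,98 [[-55.4, -131.2, 58.8], [-39.7, -88.0, 61.7], [50.1, -33.3, 64.5]]
top blockend 0 p2,50,98 0
top blocktop 0 p2,50,98 0
top stoptop 0 p2,50,98 0
top stopback 0 p2,50,98 0
top jawside 42 p2,50,98 [[-22.5, -31.3, 29.4], [-1.0, -24.4, 45.5], [21.6, -17.1, 48.5]]
top headtop 391 p2,50,98 [[-54.0, -133.5, 58.2], [1.6, -82.6, 61.4], [54.0, -36.2, 65.6]]
```

The block's end face is at plate y≈72, which matches a 4–5 mm grip offset. I'll shift it back 5.5 mm and lower it.

Call:
jog_arm:
  series:
    - {"grip":30,"xyz":[-5.5,0,0],"yaw":0.08}
    - {"grip":30,"xyz":[-5.5,0,5],"yaw":0.08}
    - {"grip":30,"xyz":[-5.5,0,20],"yaw":0.08}
    - {"grip":30,"xyz":[-5.5,0,32],"yaw":0.08}
    - {"grip":30,"xyz":[-5.5,0,42],"yaw":0.08}
    - {"grip":30,"xyz":[-5.5,0,48],"yaw":0.08}
    - {"grip":30,"xyz":[-5.5,0,52],"yaw":0.08}
    - {"grip":30,"xyz":[-5.5,0,54],"yaw":0.08}
    - {"grip":30,"xyz":[-5.5,0,54],"yaw":0.08}
    - {"grip":30,"xyz":[-5.5,0,54],"yaw":0.08}

```text
time_s: 5.5
position: [0.475, -0.0638, 0.031]
ee_rot: [[-0.22, 0.976, 0.003], [0.976, 0.22, 0.001], [0.0, 0.003, -1.0]]
ft_force: [0.6, 0.4, -4.1]
grip_width: 0.0491
```

Call:
jog_arm:
  series:
    - {"grip":30,"xyz":[0,0,1],"yaw":0}
    - {"grip":30,"xyz":[0,0,1],"yaw":0}
    - {"grip":30,"xyz":[0,0,1.5],"yaw":0}
    - {"grip":30,"xyz":[0,0,1.5],"yaw":0}

```text
time_s: 5.83
position: [0.4751, -0.0639, 0.0297]
ee_rot: [[-0.22, 0.976, 0.004], [0.976, 0.22, 0.001], [0.0, 0.004, -1.0]]
ft_force: [0.1, -0.4, -4.6]
grip_width: 0.0488
```

Run:
```python
from h import *
goto(473.7,-64,27,12.7)
```

```text
t 5.8333 pos [475.1 -63.9  29.7] ydeg 12.68 w 0.0488 j7 -6.906524051316636 F [ 0.1 -0.4 -4.6] T [ 0.003 -0.007 -0.023] Rz [ 0.004  0.001 -1.   ]
shift [ 0.2 -1.5  2.7] yaw -0.0
```

Call:
jog_arm:
  series:
    - {"grip":30,"xyz":[0,-1.2,1],"yaw":0}
    - {"grip":30,"xyz":[0,-1.2,1.5],"yaw":0}
    - {"grip":30,"xyz":[0,-1.2,2],"yaw":0}
    - {"grip":30,"xyz":[0,-1.2,2.5],"yaw":0}
    - {"grip":30,"xyz":[0,-1.2,2.5],"yaw":0}

```text
time_s: 6.25
position: [0.4739, -0.0641, 0.0272]
ee_rot: [[-0.22, 0.976, 0.003], [0.976, 0.22, 0.001], [0.0, 0.004, -1.0]]
ft_force: [-0.2, -0.2, -4.9]
grip_width: 0.0492
```

Call:
jog_arm:
  series:
    - {"grip":30,"xyz":[0,0,0.5],"yaw":0}
    - {"grip":30,"xyz":[0,0,1],"yaw":0}
    - {"grip":30,"xyz":[0,0,1],"yaw":0}

```text
time_s: 6.5
position: [0.474, -0.0642, 0.0271]
ee_rot: [[-0.22, 0.976, 0.004], [0.976, 0.22, 0.0], [-0.0, 0.004, -1.0]]
ft_force: [-2.2, 1.1, 8.5]
grip_width: 0.0486
```

The block touches the bed: z stopped at 27.1 mm and the force rose 13 N. I'll release and lift.

Call:
jog_arm:
  series:
    - {"grip":40,"xyz":[0,0,0],"yaw":0}
    - {"grip":70,"xyz":[0,0,0],"yaw":0}
    - {"grip":80,"xyz":[0,0,0],"yaw":0}
    - {"grip":80,"xyz":[0,0,0],"yaw":0}
    - {"grip":80,"xyz":[0,0,0],"yaw":0}
    - {"grip":80,"xyz":[0,0,-10],"yaw":0}
    - {"grip":80,"xyz":[0,0,-30],"yaw":0}
    - {"grip":80,"xyz":[0,0,-60],"yaw":0}
    - {"grip":80,"xyz":[0,0,-90],"yaw":0}
    - {"grip":80,"xyz":[0,0,-110],"yaw":0}
    - {"grip":80,"xyz":[0,0,-110],"yaw":0}

```text
time_s: 7.42
position: [0.4761, -0.0644, 0.1414]
ee_rot: [[-0.219, 0.976, 0.012], [0.976, 0.219, -0.0], [-0.003, 0.011, -1.0]]
ft_force: [0.3, 0.3, -0.7]
grip_width: 0.0684
```

Run:
```python
from h import *
goto(497,-168,100,12.7)
```

```text
t 7.4167 pos [476.1 -64.4 141.4] ydeg 12.67 w 0.0684 j7 -1.9191634769806232 F [ 0.3  0.3 -0.7] T [ 0.059 -0.023 -0.004] Rz [ 0.012 -0.    -1.   ]
shift [-105.6   -2.8   41.7] yaw -0.01
```

Call:
jog_arm:
  series:
    - {"grip":60,"xyz":[-20,-1,0],"yaw":0}
    - {"grip":38,"xyz":[-50,-2,0],"yaw":0}
    - {"grip":38,"xyz":[-80,-3,5],"yaw":0}
    - {"grip":38,"xyz":[-100,-3,15],"yaw":0}
    - {"grip":38,"xyz":[-105.6,-3,25],"yaw":0}
    - {"grip":38,"xyz":[-105.6,-3,30],"yaw":0}
    - {"grip":38,"xyz":[-105.6,-3,30],"yaw":0}
    - {"grip":38,"xyz":[-105.6,-3,30],"yaw":0}

```text
time_s: 8.08
position: [0.4962, -0.1659, 0.1114]
ee_rot: [[-0.222, 0.975, 0.01], [0.975, 0.222, 0.001], [-0.001, 0.01, -1.0]]
ft_force: [0.6, -0.1, 1.1]
grip_width: 0.0327
```

Run:
```python
from h import *
goto(497,-168,60,12.7)
print('rim centre',atz('top',[(182+58.8-.45,185+19.5-.45)],.062)*1000)
th=np.radians(12.7);ex=np.array([np.cos(th),np.sin(th)]);ey=np.array([-np.sin(th),np.cos(th)])
o=np.array([.4783,-.0851])
for n in('scene','top'):
    im,d=shot(n);P=cloud(n,d).reshape(-1,3);P=P[d.ravel()>0]
    q=np.c_[(P[:,:2]-o)@ex,(P[:,:2]-o)@ey,P[:,2]]*1000
    m=(abs(q[:,0])<40)&(q[:,1]>-25)&(q[:,1]<76)&(q[:,2]>52)&(q[:,2]<64);xy=q[m][:,:2].astype(np.float32)
    print(n,'block top',m.sum(),cv2.minAreaRect(xy),q[m][:,2].mean())
    uv=proj(n,[[.485,-.11,.04]])[0].astype(int)
    f,w,h=(6,55,45) if n=='top' else (5,70,60)
    save(cv2.resize(im[uv[1]-h:uv[1]+h,uv[0]-w:uv[0]+w],None,fx=f,fy=f,interpolation=cv2.INTER_CUBIC),n+'4');print(uv)
a=cv2.imread('pics/top4.png');b=cv2.imread('pics/scene4.png');H=max(a.shape[0],b.shape[0])
pad=lambda i:cv2.copyMakeBorder(i,0,H-i.shape[0],0,0,0)
cv2.imwrite('pics/c4.png',cv2.resize(np.hstack([pad(a),pad(b)]),(800,int(800*H/(a.shape[1]+b.shape[1])))))
```

```text
t 8.0833 pos [ 496.2 -165.9  111.4] ydeg 12.81 w 0.0327 j7 8.18860223117299 F [ 0.6 -0.1  1.1] T [-0.023  0.008 -0.038] Rz [ 0.01   0.001 -1.   ]
shift [-2.1 -0.2 51.4] yaw 0.02
rim centre [[ 496.09630676 -168.78974281   62.        ]]
scene block top 326 ((0.29683494567871094, 27.408424377441406), (83.95970153808594, 51.7778434753418), 89.64198303222656) 56.83621891307737
[243 234]
top block top 141 ((0.5629005432128906, 40.084716796875), (51.46356201171875, 49.825416564941406), 89.87482452392578) 56.799544654145485
[224 207]
```

View pics/c4.png

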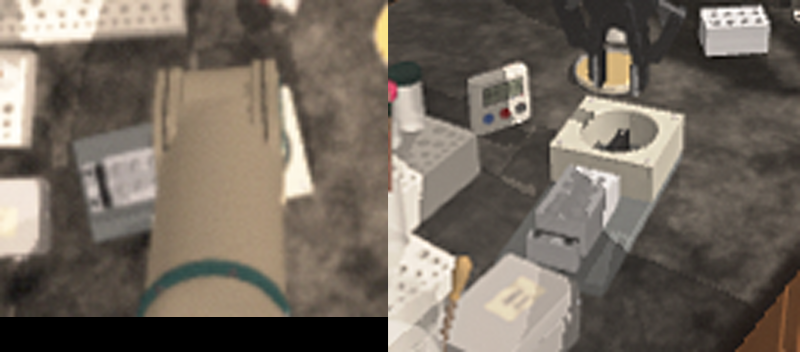

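The block sits flat on the bed between jaw and stop. Its top is at 57 mm, its centre is about (0.4, 27) in plate axes, and it is aligned to 0.4°. The well is clear below the fingers. I'll descend to just above the rim, check the position, then enter.

Call:
jog_arm:
  series:
    - {"grip":38,"xyz":[-2.3,0,15],"yaw":0.02}
    - {"grip":38,"xyz":[-2.3,0,30],"yaw":0.02}
    - {"grip":38,"xyz":[-2.3,0,40],"yaw":0.02}
    - {"grip":38,"xyz":[-2.3,0,41],"yaw":0.02}
    - {"grip":38,"xyz":[-2.3,0,41],"yaw":0.02}

```text
time_s: 8.6
position: [0.4976, -0.1677, 0.0708]
ee_rot: [[-0.221, 0.975, 0.011], [0.975, 0.221, 0.001], [-0.002, 0.011, -1.0]]
ft_force: [0.2, -0.0, 0.2]
grip_width: 0.0326
```

Run:
```python
from h import *
goto(496.7,-168.3,27,12.7)
im,d=shot('scene')
uv=proj('scene',[[.4967,-.168,.062]])[0].astype(int)
save(cv2.resize(im[uv[1]-35:uv[1]+35,uv[0]-45:uv[0]+45],None,fx=8,fy=8,interpolation=cv2.INTER_CUBIC),'s5')
```

```text
t 8.6 pos [ 497.6 -167.7   70.8] ydeg 12.79 w 0.0326 j7 6.387682994105581 F [ 0.2 -0.   0.2] T [ 0.056  0.03  -0.008] Rz [ 0.011  0.001 -1.   ]
shift [-0.3 -1.5 43.8] yaw 0.02
```

View pics/s5.png

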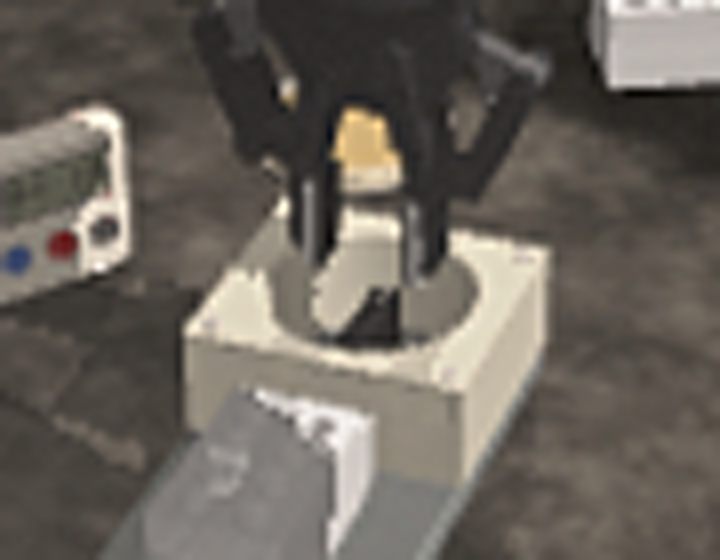

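The fingers straddle the bar (crop (375,320)) inside the well's opening. I'll go down gently while watching the force.

Call:
jog_arm:
  series:
    - {"grip":38,"xyz":[-0.3,-1.5,8],"yaw":0.02}
    - {"grip":38,"xyz":[-0.3,-1.5,14],"yaw":0.02}
    - {"grip":38,"xyz":[-0.3,-1.5,20],"yaw":0.02}
    - {"grip":38,"xyz":[-0.3,-1.5,26],"yaw":0.02}
    - {"grip":38,"xyz":[-0.3,-1.5,30],"yaw":0.02}
    - {"grip":38,"xyz":[-0.3,-1.5,30],"yaw":0.02}

```text
time_s: 9.15
position: [0.4964, -0.1683, 0.0402]
ee_rot: [[-0.22, 0.976, 0.01], [0.976, 0.22, 0.001], [-0.001, 0.01, -1.0]]
ft_force: [0.3, -0.3, -0.1]
grip_width: 0.0327
```

Call:
jog_arm:
  series:
    - {"grip":38,"xyz":[0,0,3],"yaw":0}
    - {"grip":38,"xyz":[0,0,6],"yaw":0}
    - {"grip":38,"xyz":[0,0,9],"yaw":0}
    - {"grip":38,"xyz":[0,0,11],"yaw":0}
    - {"grip":38,"xyz":[0,0,11],"yaw":0}
    - {"grip":38,"xyz":[0,0,11],"yaw":0}

```text
time_s: 9.65
position: [0.4965, -0.1684, 0.0292]
ee_rot: [[-0.22, 0.976, 0.01], [0.976, 0.22, 0.001], [-0.001, 0.01, -1.0]]
ft_force: [-0.3, 0.4, -0.1]
grip_width: 0.0324
```

Run:
```python
from h import *
goto(496.7,-168.3,30,12.7)
```

```text
t 9.65 pos [ 496.5 -168.4   29.2] ydeg 12.68 w 0.0324 j7 4.5825329455003825 F [-0.3  0.4 -0.1] T [-0.018 -0.029 -0.039] Rz [ 0.01   0.001 -1.   ]
shift [ 0.   0.2 -0.8] yaw -0.0
```

No contact. I'll close on the bar.

Call:
jog_arm:
  series:
    - {"grip":30,"xyz":[0,0,0],"yaw":0}
    - {"grip":24,"xyz":[0,0,0],"yaw":0}
    - {"grip":18,"xyz":[0,0,0],"yaw":0}
    - {"grip":12,"xyz":[0,0,0],"yaw":0}
    - {"grip":6,"xyz":[0,0,0],"yaw":0}
    - {"grip":6,"xyz":[0,0,0],"yaw":0}
    - {"grip":6,"xyz":[0,0,0],"yaw":0}

```text
time_s: 10.23
position: [0.4969, -0.1683, 0.0295]
ee_rot: [[-0.22, 0.976, 0.011], [0.976, 0.22, 0.001], [-0.002, 0.011, -1.0]]
ft_force: [0.3, 1.0, 4.4]
grip_width: 0.0107
```

Run:
```python
from h import *
goto(496.7,-168.3,30,12.7)
```

```text
t 10.2333 pos [ 496.9 -168.3   29.5] ydeg 12.69 w 0.0107 j7 4.583856526304756 F [0.3 1.  4.4] T [0.039 0.102 0.009] Rz [ 0.011  0.001 -1.   ]
shift [ 0.1 -0.2 -0.5] yaw -0.0
```

The bar is gripped at 10.7 mm with a side load of about 1 N, so it is well centred. I'll turn clockwise 25°.

Call:
jog_arm:
  series:
    - {"grip":6,"xyz":[0,0,0],"yaw":0.5}
    - {"grip":6,"xyz":[0,0,0],"yaw":1}
    - {"grip":6,"xyz":[0,0,0],"yaw":1.5}
    - {"grip":6,"xyz":[0,0,0],"yaw":2}
    - {"grip":6,"xyz":[0,0,0],"yaw":2.5}
    - {"grip":6,"xyz":[0,0,0],"yaw":3}
    - {"grip":6,"xyz":[0,0,0],"yaw":3.5}
    - {"grip":6,"xyz":[0,0,0],"yaw":4}
    - {"grip":6,"xyz":[0,0,0],"yaw":4.5}
    - {"grip":6,"xyz":[0,0,0],"yaw":5}
    - {"grip":6,"xyz":[0,0,0],"yaw":5}
    - {"grip":6,"xyz":[0,0,0],"yaw":5}

```text
time_s: 11.23
position: [0.4961, -0.1683, 0.0295]
ee_rot: [[0.212, 0.977, 0.009], [0.977, -0.212, 0.001], [0.003, 0.009, -1.0]]
ft_force: [-1.7, 0.0, 4.5]
grip_width: 0.0103
```

```bash
cat > k.py <<'E'
from h import *
Ts=[];
for _ in range(3): shot('scene'); Ts.append(state()['wrist_torque'])
goto(496.9,-168.3,29.5,12.7); print('T mean',np.mean(Ts,0).round(3),np.std(Ts,0).round(3))
E
python3 k.py
```

```text
t 11.3833 pos [ 496.1 -168.3   29.5] ydeg -12.26 w 0.0109 j7 -10.774146174140485 F [-2.5  0.9  4.7] T [0.08  0.662 0.003] Rz [ 0.009  0.001 -1.   ]
shift [0.2 0.8 0. ] yaw -4.99
T mean [ 0.048  0.675 -0.04 ] [0.024 0.023 0.037]
```

Call:
jog_arm:
  series:
    - {"grip":6,"xyz":[0,0,0],"yaw":0.25}
    - {"grip":6,"xyz":[0,0,0],"yaw":0.5}
    - {"grip":6,"xyz":[0,0,0],"yaw":0.75}
    - {"grip":6,"xyz":[0,0,0],"yaw":1}
    - {"grip":6,"xyz":[0,0,0],"yaw":1.25}
    - {"grip":6,"xyz":[0,0,0],"yaw":1.5}

```text
time_s: 11.88
position: [0.4958, -0.1683, 0.0295]
ee_rot: [[0.34, 0.94, 0.009], [0.94, -0.34, 0.001], [0.004, 0.008, -1.0]]
ft_force: [-1.3, -0.1, 4.8]
grip_width: 0.0106
```

Run:
```python
from h import *
goto(496.9,-168.3,29.5,12.7)
import time
for i in range(4):
    im,d=shot('scene');s=state();print(np.round(s['wrist_torque'],3),np.round(s['ft_force'],1))
uv=proj('scene',[[.487,-.13,.055]])[0].astype(int);print(uv)
save(cv2.resize(im[uv[1]-50:uv[1]+40,uv[0]-50:uv[0]+50],None,fx=7,fy=7,interpolation=cv2.INTER_CUBIC),'s6')
```

```text
t 11.8833 pos [ 495.8 -168.3   29.5] ydeg -19.88 w 0.0106 j7 -15.358093455002118 F [-1.3 -0.1  4.8] T [0.085 0.545 0.106] Rz [ 0.009  0.001 -1.   ]
shift [0.3 1.  0. ] yaw -6.52
[0.09  0.609 0.   ] [-2.3  1.7  5. ]
[ 0.133  0.547 -0.048] [-1.   1.3  5.6]
[ 0.058  0.591 -0.042] [-2.1 -0.2  4.7]
[ 0.08   0.59  -0.065] [-1.7  0.4  5.1]
[246 226]
```

View pics/s6.png

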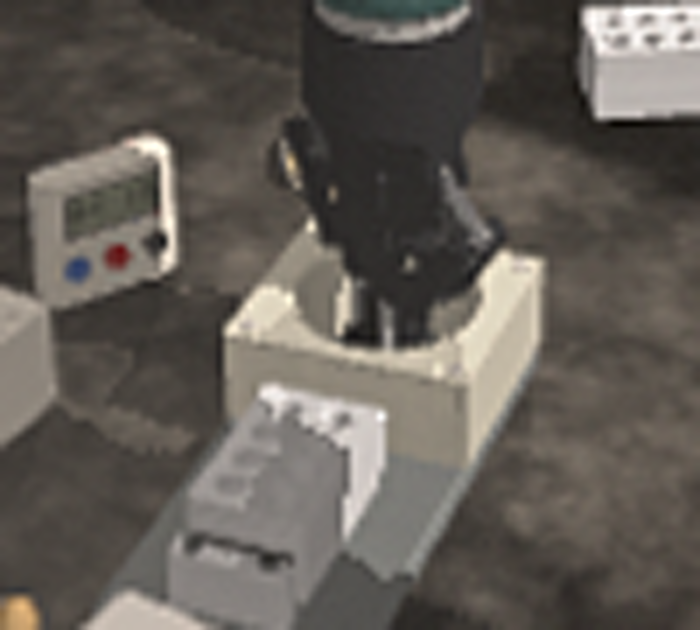

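The bar turns with the gripper: 33° so far, with a moving torque of about 0.1 N·m, which is the expected friction. The elbows clear the rim, and the block's end still shows against the jaw. I'll continue in small steps, reading the torque while moving.

Call:
jog_arm:
  series:
    - {"grip":6,"xyz":[0,0,0],"yaw":0.3}
    - {"grip":6,"xyz":[0,0,0],"yaw":0.6}
    - {"grip":6,"xyz":[0,0,0],"yaw":0.9}
    - {"grip":6,"xyz":[0,0,0],"yaw":1.2}

```text
time_s: 12.42
position: [0.4956, -0.1682, 0.0295]
ee_rot: [[0.438, 0.899, 0.008], [0.899, -0.438, 0.001], [0.005, 0.007, -1.0]]
ft_force: [-1.5, 0.7, 5.2]
grip_width: 0.0109
```

```bash
cat > k.py <<'E'
from h import *
s=state();R=np.array(s['ee_rot']);a=np.degrees(np.arctan2(R[1,1],R[0,1]))
print('turned',round(12.7-a,2),'Tmove',np.round(s['wrist_torque'],3),'F',np.round(s['ft_force'],1),'w',round(s['grip_width'],4),'t',s['time_s'])
T=[]
for _ in range(3): camera('top'); T.append(state()['wrist_torque'][2])
print('hold Tz',np.round(T,3))
E
python3 k.py
```

```text
turned 38.68 Tmove [0.076 0.521 0.057] F [-1.5  0.7  5.2] w 0.0109 t 12.4167
hold Tz [ 0.008 -0.112 -0.031]
```

Call:
jog_arm:
  series:
    - {"grip":6,"xyz":[0,0,0],"yaw":0.3}
    - {"grip":6,"xyz":[0,0,0],"yaw":0.6}
    - {"grip":6,"xyz":[0,0,0],"yaw":0.9}

```text
time_s: 12.82
position: [0.4954, -0.1681, 0.0295]
ee_rot: [[0.509, 0.861, 0.008], [0.861, -0.509, 0.001], [0.005, 0.006, -1.0]]
ft_force: [-1.4, 0.7, 4.9]
grip_width: 0.0107
```

```bash
python3 k.py
```

```text
turned 43.32 Tmove [0.112 0.631 0.125] F [-1.4  0.7  4.9] w 0.0107 t 12.8167
hold Tz [ 0.037 -0.039 -0.035]
```

Call:
jog_arm:
  series:
    - {"grip":6,"xyz":[0,0,0],"yaw":0.3}
    - {"grip":6,"xyz":[0,0,0],"yaw":0.6}
    - {"grip":6,"xyz":[0,0,0],"yaw":0.9}

```text
time_s: 13.22
position: [0.4953, -0.168, 0.0295]
ee_rot: [[0.577, 0.816, 0.008], [0.817, -0.577, 0.001], [0.005, 0.006, -1.0]]
ft_force: [-1.2, 0.6, 4.9]
grip_width: 0.0109
```

```bash
python3 k.py
```

```text
turned 47.96 Tmove [0.127 0.526 0.114] F [-1.2  0.6  4.9] w 0.0109 t 13.2167
hold Tz [-0.02  -0.062 -0.059]
```

Call:
jog_arm:
  series:
    - {"grip":6,"xyz":[0,0,0],"yaw":0.3}
    - {"grip":6,"xyz":[0,0,0],"yaw":0.6}
    - {"grip":6,"xyz":[0,0,0],"yaw":0.9}

```text
time_s: 13.62
position: [0.4951, -0.1679, 0.0295]
ee_rot: [[0.642, 0.767, 0.007], [0.767, -0.642, 0.001], [0.006, 0.005, -1.0]]
ft_force: [-2.0, 1.1, 4.0]
grip_width: 0.0108
```

```bash
python3 k.py
```

```text
turned 52.62 Tmove [0.147 0.616 0.105] F [-2.   1.1  4. ] w 0.0108 t 13.6167
hold Tz [-0.011 -0.077 -0.022]
```

Still only friction, so I'll carry on.

Call:
jog_arm:
  series:
    - {"grip":6,"xyz":[0,0,0],"yaw":0.3}
    - {"grip":6,"xyz":[0,0,0],"yaw":0.6}
    - {"grip":6,"xyz":[0,0,0],"yaw":0.9}

```text
time_s: 14.02
position: [0.495, -0.1678, 0.0295]
ee_rot: [[0.702, 0.712, 0.007], [0.713, -0.702, 0.001], [0.006, 0.004, -1.0]]
ft_force: [-2.1, 1.3, 5.4]
grip_width: 0.0109
```

```bash
python3 k.py
```

```text
turned 57.26 Tmove [0.089 0.622 0.131] F [-2.1  1.3  5.4] w 0.0109 t 14.0167
hold Tz [ 0.001 -0.042 -0.06 ]
```

Call:
jog_arm:
  series:
    - {"grip":6,"xyz":[0,0,0],"yaw":0.3}
    - {"grip":6,"xyz":[0,0,0],"yaw":0.6}
    - {"grip":6,"xyz":[0,0,0],"yaw":0.9}

```text
time_s: 14.42
position: [0.4949, -0.1677, 0.0295]
ee_rot: [[0.757, 0.653, 0.007], [0.653, -0.757, 0.001], [0.006, 0.004, -1.0]]
ft_force: [-1.9, 0.4, 4.3]
grip_width: 0.011
```

```bash
python3 k.py
```

```text
turned 61.91 Tmove [0.092 0.627 0.178] F [-1.9  0.4  4.3] w 0.011 t 14.4167
hold Tz [0.082 0.013 0.009]
```

The torque is rising, both moving and held. I'll make smaller single steps now.

Call:
jog_arm:
  series:
    - {"grip":6,"xyz":[0,0,0],"yaw":0.25}
    - {"grip":6,"xyz":[0,0,0],"yaw":0.45}

```text
time_s: 14.73
position: [0.4949, -0.1676, 0.0295]
ee_rot: [[0.783, 0.622, 0.007], [0.622, -0.783, 0.001], [0.006, 0.003, -1.0]]
ft_force: [-1.4, 0.6, 4.8]
grip_width: 0.0107
```

```bash
python3 k.py
```

```text
turned 64.26 Tmove [0.064 0.566 0.192] F [-1.4  0.6  4.8] w 0.0107 t 14.7333
hold Tz [0.149 0.03  0.118]
```

The estimate is about 10–11 N. I'll add one final small step of about 1°.

Call:
jog_arm:
  series:
    - {"grip":6,"xyz":[0,0,0],"yaw":0.15}
    - {"grip":6,"xyz":[0,0,0],"yaw":0.25}

```text
time_s: 15.05
position: [0.4949, -0.1676, 0.0295]
ee_rot: [[0.797, 0.603, 0.007], [0.603, -0.797, 0.001], [0.006, 0.003, -1.0]]
ft_force: [-2.5, 0.4, 5.2]
grip_width: 0.0108
```

```bash
python3 k.py
```

```text
turned 65.59 Tmove [0.103 0.581 0.26 ] F [-2.5  0.4  5.2] w 0.0108 t 15.05
hold Tz [0.145 0.124 0.135]
```

The moving torque is 0.26 N·m and holding is 0.135, so about 13–15 N. It is noticeably stiffer, so I'll stop, release and leave the well straight up.

Call:
jog_arm:
  series:
    - {"grip":15,"xyz":[0,0,0],"yaw":0}
    - {"grip":25,"xyz":[0,0,0],"yaw":0}
    - {"grip":36,"xyz":[0,0,0],"yaw":0}
    - {"grip":36,"xyz":[0,0,0],"yaw":0}
    - {"grip":36,"xyz":[0,0,0],"yaw":0}

```text
time_s: 15.62
position: [0.4951, -0.1677, 0.0294]
ee_rot: [[0.797, 0.603, 0.007], [0.603, -0.798, 0.001], [0.006, 0.004, -1.0]]
ft_force: [-0.1, -0.0, 1.1]
grip_width: 0.0309
```

Call:
jog_arm:
  series:
    - {"grip":36,"xyz":[0,0,-10],"yaw":0}
    - {"grip":36,"xyz":[0,0,-25],"yaw":0}
    - {"grip":36,"xyz":[0,0,-45],"yaw":0}
    - {"grip":36,"xyz":[0,0,-75],"yaw":0}
    - {"grip":36,"xyz":[0,0,-110],"yaw":0}
    - {"grip":36,"xyz":[0,0,-145],"yaw":0}
    - {"grip":36,"xyz":[0,0,-150],"yaw":0}
    - {"grip":36,"xyz":[0,0,-150],"yaw":0}

```text
time_s: 16.28
position: [0.4959, -0.1685, 0.1826]
ee_rot: [[0.798, 0.603, 0.013], [0.603, -0.798, -0.001], [0.01, 0.009, -1.0]]
ft_force: [-0.9, 1.0, -1.0]
grip_width: 0.0307
```

Run:
```python
from h import *
goto(480,-330,180,-52.9)
```

```text
t 16.2833 pos [ 495.9 -168.5  182.6] ydeg -52.91 w 0.0307 j7 -35.33993723370585 F [-0.9  1.  -1. ] T [-0.001 -0.056 -0.034] Rz [ 0.013 -0.001 -1.   ]
shift [-110.1  119.2    2.6] yaw -0.0
```

Moving aside for a final check.

Call:
jog_arm:
  series:
    - {"grip":36,"xyz":[-25,27,0],"yaw":0}
    - {"grip":36,"xyz":[-50,54,0],"yaw":0}
    - {"grip":36,"xyz":[-80,87,0],"yaw":0}
    - {"grip":36,"xyz":[-105,114,0],"yaw":0}
    - {"grip":36,"xyz":[-110,119,0],"yaw":0}
    - {"grip":36,"xyz":[-110,119,0],"yaw":0}
    - {"grip":36,"xyz":[-110,119,0],"yaw":0}

```text
time_s: 16.87
position: [0.479, -0.3291, 0.1811]
ee_rot: [[0.798, 0.602, 0.011], [0.602, -0.798, 0.001], [0.01, 0.006, -1.0]]
ft_force: [1.3, 1.9, 0.5]
grip_width: 0.0306
```

Run:
```python
from h import *
s=state();print(s['time_s'],np.round(s['ft_force'],1))
th=np.radians(12.7);ex=np.array([np.cos(th),np.sin(th)]);ey=np.array([-np.sin(th),np.cos(th)]);o=np.array([.4783,-.0851])
out=[]
for n,(f,w,h) in {'top':(5,55,50),'scene':(3.6,70,69)}.items():
    im,d=shot(n);P=cloud(n,d).reshape(-1,3);P=P[d.ravel()>0]
    q=np.c_[(P[:,:2]-o)@ex,(P[:,:2]-o)@ey,P[:,2]]*1000
    m=(abs(q[:,0])<40)&(q[:,1]>-25)&(q[:,1]<90)&(q[:,2]>52)&(q[:,2]<64)
    print(n,cv2.minAreaRect(q[m][:,:2].astype(np.float32)),q[m][:,2].mean())
    u=proj(n,[[.485,-.11,.04]])[0].astype(int)
    out.append(cv2.resize(im[u[1]-h:u[1]+h,u[0]-w:u[0]+w],(400,400),interpolation=cv2.INTER_CUBIC))
save(np.hstack(out),'end')
```

```text
16.8667 [1.3 1.9 0.5]
top ((0.7130928039550781, 33.21331024169922), (100.3465576171875, 49.94907760620117), 89.96244049072266) 57.61634478591835
scene ((0.011888504028320312, 35.18711853027344), (51.203426361083984, 82.42640686035156), 0.4018438160419464) 56.917017311791476
```

View pics/end.png

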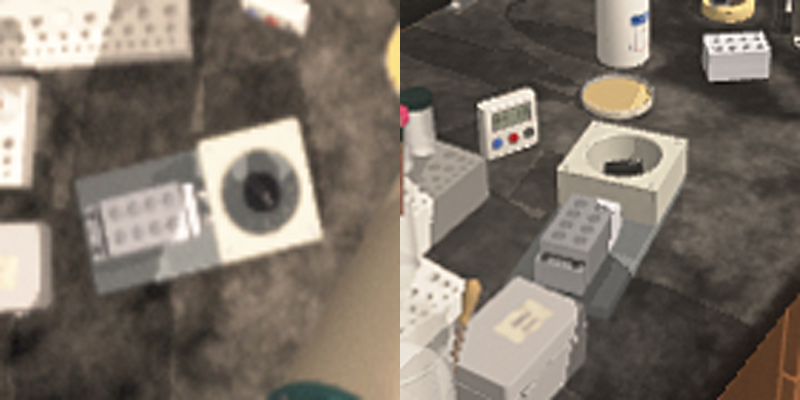

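The block sits flat between jaw and stop, at (145,215) on the left and (575,235) on the right. The knob bar is turned in its well, and the bystanders are where they were. Handing in.

```bash
python3 -c "
from cell import *
print(finish_job())"
```

```text
the job is handed in; nothing more can be done
None
```

I set the leftmost of the three look-alike blocks flat on the clamp bed, released it, and turned the knob clockwise by about 65.6° (1.14 rad) until it went stiffer. The job was handed in at about 17 s, with the arm well clear of the clamp.

- **Clamping:** the knob's moving torque rose from about 0.11 to 0.26 N·m, and the holding torque from about -0.04 to +0.135 N·m. That suggests a clamping force of roughly 13–15 N while I held the knob. Torque readings scattered by about 0.04 N·m, so take that as ±4 N. I did not measure the force after letting go.
- **Block position:** the last pictures show the block flat, with its top at about 57 mm. It is square to the clamp within 0.5°. The jaw had pushed it about 7 mm towards the stop, which agrees with how far the knob was turned.
- **Measurements that disagreed:** the top camera's length for the block came out at 100 mm, most likely because some jaw or stop points were mixed in. The scene camera gave 82 mm for the 80 mm block.
- **Other things:** I saw no bystander moved in the final pictures. The most force I saw was about 8.5 N, when the block touched the bed, and about 5 N while turning the knob.

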